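Lock the hold-down bar over the vials on the bench shaker

ROBOT

A 6-joint arm with a two-finger parallel gripper is mounted at the origin on a cart in front of the work surface, level with it; the furniture and walls round the work are solid. World frame = base frame: x ahead of the robot, y to its left, z up, the work surface at z = 0. Lengths are in m, angles in rad, forces in N, time in s.
With the tool pointing down it reaches from about 0.35 to 0.85 m from the base axis. Payload 8.1 kg.
Tool frame: the origin (TCP) lies on the centre line of the jaws, within the pads' length; the fingertips stand 22 mm ahead of it and the grasp point (between the pads) lies 3 mm ahead of it; z points along the fingers, y is the line along which they close (so a half turn about z gives the same grasp; the last joint's range is limited). The gripper opens to 93 mm and grips with 3 to 60 N. Pads are 15 mm wide; open, the fingers measure 128 mm over their backs; the gripper's body (75 mm by 188 mm) begins 65 mm behind the grasp point.
Start: joints at [1.2, 0.13, 1.488, -0, 1.523, -0.085], TCP at [0.169, 0.576, 0.241] pointing down, gripper open.
Joint ranges: [-2.96, 2.96], [-0.89, 2.26], [0.02, 2.5], [-1.34, 4.48], [0, 2.73], [-2.66, 2.66]. Speed limits (rad/s): [2.39, 2.39, 2.79, 3.14, 3.14, 3.14].

INTERFACE

Orientations are given as a rotation vector (axis times angle).
In Python, from plant import robot gives the robot as it stands.
- The arm moves only by the shell command python3 inch.py 'ROWS' [FORCE]. ROWS is a JSON list of rows, 1 to 20 of them, each of 5 numbers: the finger opening in m, then dx, dy, dz in m, then a turn about the tool's z in rad; each row shifts and turns the commanded pose from where the row before left it, along the tool's axes as they then stand; what a row does not reach is not made up. A row lasts 1/10 s, in which the tool goes at most 0.05 m and 0.15 rad, less where a joint would pass 70% of its speed; a pose out of reach is approached as far as the arm can. The fingers move at their own pace and stop on an object; FORCE is the grip in N (left out, the last holds). Time passes only in rows, so rows that do not move let the fingers close. It prints the time, the measured TCP pose, the force, the opening and the grip force at its end.
- robot.read_state(): the state, without advancing time (a new reading comes with each control period).
- robot.read_camera(name): name is "scene" or "top" or "wrist"; returns a dict with "image" (400x640x3 uint8, red, green, blue), "fx", "fy", "cx", "cy" (pixels), "R" (3x3) and "t" (3): a world point X has camera coordinates R X + t. Camera axes: x right, y down, z forward; pixel columns grow to the right and rows downward; lengths in m; the calibration is good to about 2 mm. A picture is of the moment at which its call begins. There is no depth.
- robot.close_job(): hands the job in; it is judged then, once.
The state is a dict: "t": time; "q": joint angles; "dq": joint speeds; "joint_torque": joint torques, N m; "tool_pos": TCP position; "orientation": TCP orientation; "force": force on the tool from outside, world axes, zero at the start; "wrist_torque": the same for the moment, N m; "opening": finger opening in m; "gripper_force": force on a finger pad.
Only numpy, scipy, OpenCV 4.12 (cv2) and the standard library are available. Lean on these libraries where they do the work, as an engineer would, in place of code of your own. Each camera call takes 0.05 s, during which the arm holds its last target. There are 200 camera calls.

TASK

Fit the steel hold-down bar over the four vials on the bench shaker so that it cannot come off: tilt the bar to slip its large round-ended eye under the wide head of the T-stud, level it so that the slot at its other end drops over the black turn-button and the bar lies flat on its two supports, then turn the button a quarter turn counter-clockwise (seen from above) until it lies across the bar. Work gently and feel for the stops instead of forcing the bar, keep the vials standing in their pockets and leave everything else on the bench where it is.

Things in the scene. Friction and masses are not known exactly. Their poses are not given: they have to be found in the camera images.
- bar: Loose flat steel hold-down bar, 250 x 32 x 5 mm, 0.13 to 0.25 kg, lying on the bench right of the shaker, grip upward. Origin: centre of its underside, the centre of mass above it within 2 mm; x runs along it from the eye end (round corners) to the slot end (clipped corners), z up through the grip.
- bar_grip (a point): On the black grip amid the bar, 25 mm above the bar's underside, axes as the bar. The grip is 52 mm long (x), 14 mm thick (y), its top 33 mm above the underside; its foot, 84 x 18 mm, rises 3 mm above the bar's upper face.
- bar_eye (a point): Centre of the bar's eye (bar x = -100 mm), at the upper face; axes as the bar. The eye is an oblong opening 32 mm long (x), 20 mm wide, with 6 mm of steel on each side.
- bar_lip (a point): Middle of the end strip, the 9 mm of steel between the eye and the bar's end, half way through its thickness: bar x = -120.5, z = 2.5 mm.
- bar_slot (a point): Centre of the bar's slot (29.5 x 14.5 mm, bar x = +100 mm), at the level of the bar's underside.
- shaker: White bench shaker, fixed, 272 (x) by 190 mm (y), platform 78 mm high. Origin: centre of its underside on the bench; x runs along the vials from T-stud (x = -100 mm) to turn-button (+100 mm), y away from the front panel. Vial block x -66 to 66 mm, 46 mm wide, 104 mm high; vial caps reach 132 mm. The fitted bar lies along x over the caps, underside at 135 mm, eye over stud, slot over button.
- stud (a point): On the T-stud's axis at the underside of its head, 143 mm above the bench; axes as the shaker. Head 44 long (x), 12 wide, 6 mm thick; neck 10 mm in diameter. The eye is shorter than the head: the end strip must go down, eye end low by about 0.5 rad, outside the head's end (x < -22 mm), then along +x under it to the neck; there it can be levelled.
- saddle (a point): Top centre of the saddle, 10 (x) by 34 mm, 28 mm from the stud towards the button, 135 mm above the bench: it carries the fitted bar, which has 3 mm of play under the head. Below the rest of the head there is free space down to 27 mm under it. With the strip touching the neck the eye's centre is 11 mm past the stud; the levelled bar must be drawn back by this along -x to centre it.
- button_seat (a point): Centre of the round shoulder (30 mm in diameter, 135 mm above the bench) that carries the bar's slot end; axes as the shaker. On it a fixed oblong boss, 26 x 10 mm (long in x), 4 mm high, fits in the slot and keeps the bar from sliding; above the boss sits the turn-button.
- button_top (a point): Top centre of the black turn-button, 161.5 mm above the bench: a wing 26 mm long, 9 mm thick, 20 mm high, turning about the vertical through this point. Its underside is 1.5 mm above the fitted bar. The x axis here runs along the wing.
- button (a joint): Angle of the turn-button, rad: 0 with the wing along the bar (the slot passes over it), grows counter-clockwise seen from above, 1.57 with the wing across the bar (locked); stop at 1.6. Stays where it is left, friction 0.04 N m.
- vial_0: 20 ml screw-cap vial, 28 mm in diameter, 50 mm high, loose in a 22 mm deep pocket of the vial block; origin at its underside, z up.
- vial_1: 20 ml screw-cap vial, 28 mm in diameter, 50 mm high, loose in a 22 mm deep pocket of the vial block; origin at its underside, z up.
- vial_2: 20 ml screw-cap vial, 28 mm in diameter, 50 mm high, loose in a 22 mm deep pocket of the vial block; origin at its underside, z up.
- vial_3: 20 ml screw-cap vial, 28 mm in diameter, 50 mm high, loose in a 22 mm deep pocket of the vial block; origin at its underside, z up.
- petri_stack: Bystander: stack of petri dishes, 62 mm in diameter, 49 mm high; origin at its underside.
- beaker: Bystander: glass beaker, 67 x 75 x 87 mm; origin at its underside.
- timer: Bystander: flat bench timer, 70 x 66 x 18 mm; origin at its underside.
- tweezers: Bystander: steel tweezers, 126 mm long, lying on the bench; origin at the underside.
- marker: Bystander: felt marker, 138 mm long, lying on the bench; origin at the underside.
- dropper_bottle: Bystander: small white dropper bottle, 29 mm in diameter, 70 mm high; origin at its underside.
- flask: Bystander: conical flask, 74 mm in diameter, 102 mm high; origin at its underside.

How it is judged:
By the outcome, as a careful person would: the job done as asked, in the order asked, and still so for the second after the job is handed in, with the robot touching nothing.
It also fails if it takes over 61 s, if anything falls off the work surface, if the arm or the gripper's body presses on something with over 40 N, if the wrist force passes 120 N, or if a joint passes its speed limit or range.

## Working session

There is one attempt and no reset: what is moved stays moved. The work goes in short steps, Python scripts to look and compute and a shell command to move; the robot and the scene stay as the last step left them, time stands still between calls to the robot, and variables do not carry over. Pictures are saved under pics/ and viewed, at most 10 in all, crops included, and the job is handed in when it is done.

```bash
ls; mkdir -p pics; python3 - <<'E'
from plant import robot
import cv2,numpy as np
for n in("scene","top"):
    c=robot.read_camera(n); cv2.imwrite(f"pics/{n}0.png",c["image"][:,:,::-1])
    np.savez(f"{n}0.npz",**c); print(n,c["fx"],c["cx"],c["cy"],np.round(-c["R"].T@c["t"],3),np.round(c["R"],2).tolist())
s=robot.read_state();print(s)
E
```

```text
inch.py
pics
plant.py
scene 485.1741584665041 320.46558151340133 192.35232822221775 [-0.063 -0.985  1.257] [[0.84, -0.54, -0.01], [-0.39, -0.59, -0.7], [0.38, 0.59, -0.71]]
top 387.18061454212386 319.86851344151665 201.30271445480724 [ 0.369 -0.024  1.603] [[-0.01, -1.0, 0.0], [-0.99, 0.01, -0.13], [0.13, -0.0, -0.99]]
{'t': 0.1, 'q': array([ 1.19961765e+00,  1.31068005e-01,  1.48914514e+00, -4.18753939e-06,
        1.52299761e+00, -8.54128564e-02]), 'dq': array([-0.00098869, -0.00118334, -0.00209616,  0.0010304 ,  0.00043318,
        0.00189147]), 'joint_torque': array([ 1.01137637e-03, -5.61342931e+01, -4.93096232e+01,  7.69779319e-02,
        2.92220281e-02, -7.55425162e-07]), 'tool_pos': array([0.16895361, 0.57523673, 0.23971671]), 'orientation': array([-4.47302076e-01, -3.10921918e+00,  2.47696590e-03]), 'force': array([-0.15078535, -0.00637059,  0.29206646]), 'wrist_torque': array([-0.00042633,  0.01895426,  0.00893705]), 'gripper_force': 0.0, 'opening': 0.09276263438691573}
```
View pics/top0.png

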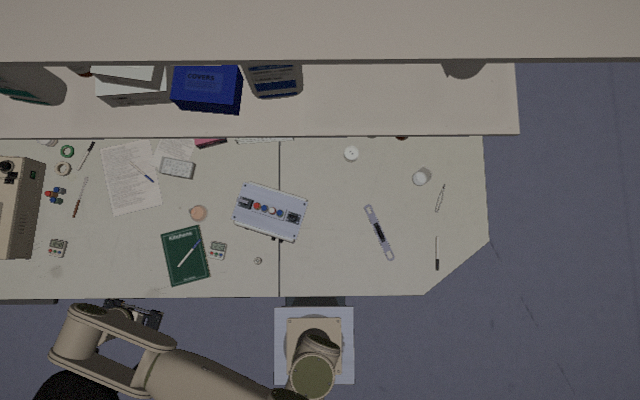

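View pics/scene0.png

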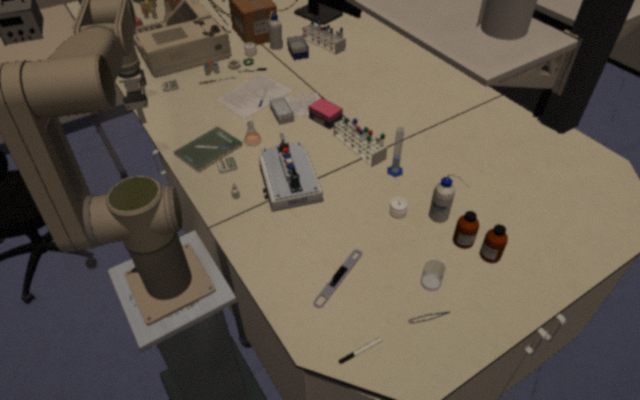

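The top view shows the shaker at about (270,212), the bar at (379,232) and the flask at (198,212). In the scene view the shaker is at (290,175) and the bar at (339,277). Next I'll enlarge both views.

```bash
python3 - <<'E'
import cv2,numpy as np
t=cv2.imread("pics/top0.png");s=cv2.imread("pics/scene0.png")
up=lambda a,k:cv2.convertScaleAbs(cv2.resize(a,None,fx=k,fy=k,interpolation=cv2.INTER_CUBIC),alpha=1.1)
A=up(t[175:250,225:325],8);cv2.imwrite("pics/a.png",A)  # 800x600
B=up(s[125:215,250:330],5);C=up(s[240:310,305:370],5);D=up(t[198:268,355:405],5)
o=np.zeros((450,400+325,3),np.uint8);o[:,:400]=B;o[:350,400:]=C
cv2.imwrite("pics/b.png",o);cv2.imwrite("pics/d.png",D)
E
```

View pics/a.png

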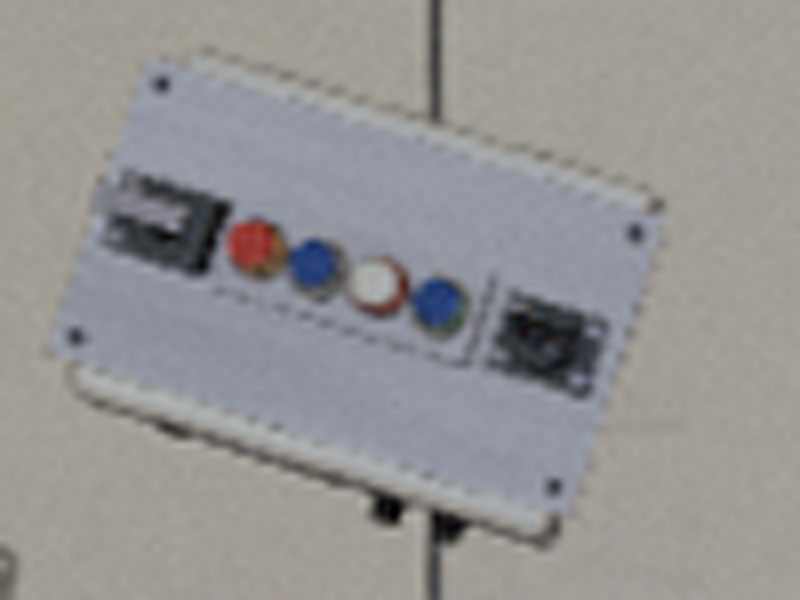

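View pics/b.png

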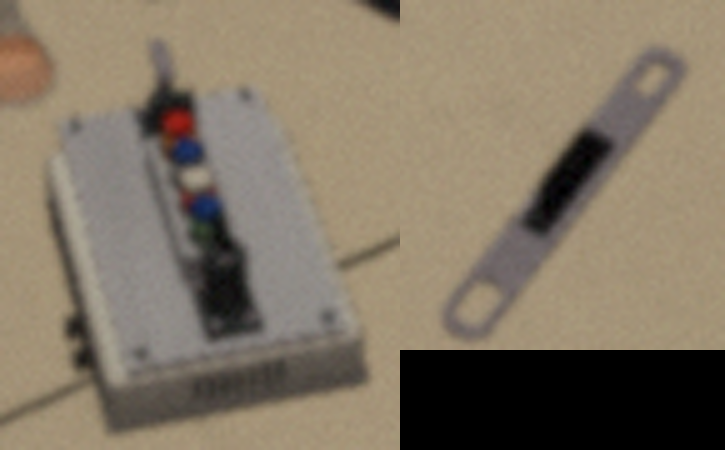

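Enlarged, the top crop shows the pale T-head at (150,205) on the left, the caps at (255,245) to (440,300), and the button at (545,335) on the right. The front-panel knobs are at the bottom, so shaker x runs left to right. In the scene crop, the bar's round eye end is lower left, nearest the robot, and the slot end is upper right.

Next come coarse positions, then refinement with the wrist camera.

```bash
cat > h.py <<'E'
import cv2,numpy as np
from scipy.spatial.transform import Rotation as Ro
def ray(c,u,v,z):
    d=c["R"].T@np.array([(u-c["cx"])/c["fx"],(v-c["cy"])/c["fy"],1]);o=-c["R"].T@c["t"]
    return o+d*(z-o[2])/d[2]
def proj(c,X):
    p=c["R"]@np.asarray(X)+c["t"];return np.array([c["fx"]*p[0]/p[2]+c["cx"],c["fy"]*p[1]/p[2]+c["cy"]])
def tool(s):
    R=Ro.from_rotvec(s["orientation"]).as_matrix();return s["tool_pos"],R
def delta(s,target):  # world target -> tool axes
    p,R=tool(s);return R.T@(np.asarray(target)-p)
E
python3 - <<'E'
from h import *
for n,roi,z in(("top",(355,198,405,268),.005),("scene",(305,240,370,310),.005)):
    c=dict(np.load(n+"0.npz"));im=c["image"]
    x0,y0,x1,y1=roi;p=im[y0:y1,x0:x1].astype(int)
    for nm,m in (("steel",(p[...,0]-p[...,2]<12)),("black",p.sum(2)<150)):
        m=m.astype(np.uint8);k,l,st,ce=cv2.connectedComponentsWithStats(m);i=1+np.argmax(st[1:,4])
        q=(l==i).astype(np.uint8)
        ct=max(cv2.findContours(q,0,1)[0],key=cv2.contourArea);r=cv2.minAreaRect(ct);b=cv2.boxPoints(r)+[x0,y0]
        zz=.005 if nm=="steel" else .03
        cen=np.array(r[0])+[x0,y0];print(n,nm,st[i,4],cen.round(1),ray(c,*cen,zz).round(4),[ray(c,*a,zz)[:2].round(3).tolist() for a in b])
c=dict(np.load("top0.npz"))
f=lambda u,v,z:ray(c,225+u/8-.44,175+v/8-.44,z).round(4)
print("screws",[f(*a,.078)[:2].tolist() for a in((161,84),(636,234),(554,487),(75,336))])
print("caps",[f(*a,.132)[:2].tolist() for a in((252,243),(315,262),(377,283),(438,303))])
print("stud",f(150,205,.149),"button",f(545,332,.16))
E
```

```text
top steel 3340 [379.5 232.5] [ 0.4455 -0.274   0.005 ] [[0.59, -0.176], [0.588, -0.38], [0.304, -0.37], [0.306, -0.17]]
top black 76 [379.2 231.7] [ 0.4476 -0.2689  0.03  ] [[0.48, -0.246], [0.487, -0.262], [0.415, -0.292], [0.408, -0.276]]
scene steel 374 [338.5 276.5] [ 0.448  -0.2759  0.005 ] [[0.367, -0.297], [0.528, -0.226], [0.534, -0.254], [0.374, -0.322]]
scene black 136 [337.6 275.8] [ 0.4369 -0.2865  0.03  ] [[0.399, -0.292], [0.471, -0.26], [0.476, -0.281], [0.404, -0.312]]
screws [[0.6356, 0.2703], [0.5582, 0.0336], [0.4335, 0.0743], [0.5098, 0.3106]]
caps [[0.5487, 0.2151], [0.5393, 0.1849], [0.529, 0.1552], [0.5192, 0.1261]]
stud [0.5652 0.2608 0.149 ] button [0.5023 0.0732 0.16  ]
```

```bash
python3 inch.py '[[0.093,-0.03,-0.02,-0.03,0],[0.093,-0.03,-0.02,-0.03,0],[0.093,-0.036,-0.025,-0.02,0],[0.093,-0.04,-0.027,-0.01,0],[0.093,-0.04,-0.027,0,0],[0.093,-0.04,-0.027,0,0],[0.093,-0.04,-0.027,0,0],[0.093,-0.04,-0.027,0,0],[0.093,-0.04,-0.027,0,0],[0.093,-0.04,-0.027,0,0],[0.093,-0.04,-0.027,0,0],[0.093,-0.015,0,0,0],[0.093,0,0,0,0]]'
python3 - <<'E'
from plant import robot
from h import *
c=robot.read_camera("wrist");np.savez("w1.npz",**c);cv2.imwrite("pics/w1.png",c["image"][:,:,::-1]);s=robot.read_state();print(s["t"],s["tool_pos"],s["q"],s["force"])
print(-c["R"].T@c["t"],c["R"].round(2),c["fx"])
for X in((.534,.172,.078),(.5655,.267,.149),(.503,.077,.16)):print(proj(c,X))
E
```

```text
t: 1.4
tool_pos: [0.5046, 0.1828, 0.3296]
orientation: [-0.453, -3.107, 0.001]
force: [-0.7, 0.3, -0.4]
opening: 0.0931
gripper_force: 0.0
1.45 [0.50359068 0.18385721 0.32981287] [ 2.54265269e-01 -6.11937337e-02  1.52336105e+00  2.13817311e-04
  1.68110805e+00 -1.02874223e+00] [-0.24697009 -0.4070059  -0.1287517 ]
[0.44276451 0.20194441 0.47337688] [[ 0.29  0.96 -0.  ]
 [ 0.93 -0.28  0.24]
 [ 0.23 -0.07 -0.97]] 292.70697438288926
[314.11586754 197.69986164]
[400.25176656 214.70980676]
[224.16038003 212.83348013]
```

View pics/w1.png

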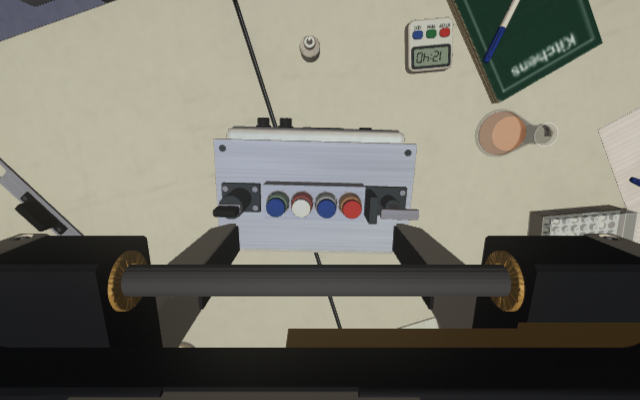

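The wrist view shows the stud head at about (398,214), the button at (228,211), and the caps at (276..351, 206). Both match the predicted projections to within a few px. I'll enlarge this for fine values.

```bash
python3 - <<'E'
import cv2
a=cv2.imread("pics/w1.png")[140:235,205:425]
cv2.imwrite("pics/w1c.png",cv2.resize(a[25:],None,fx=3.6,fy=3.6,interpolation=cv2.INTER_CUBIC))
E
```

```text
(no output)
```

View pics/w1c.png

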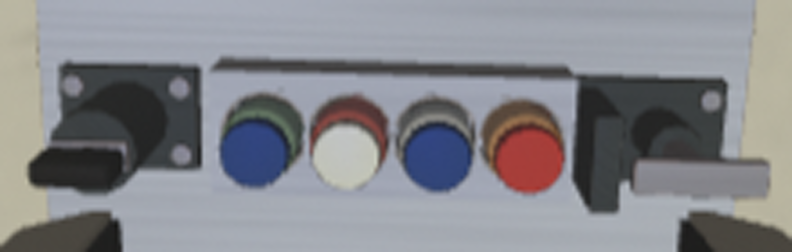

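The crop shows the T-head's top face at about (704,181), the wing's black top at about (74,171), and the cap tops at (255,153), (346,155), (438,157) and (529,160).

```bash
python3 - <<'E'
from h import *
c=dict(np.load("w1.npz"));im=c["image"].astype(int)
f=lambda x,y,z:ray(c,205+(x+.5)/3.6-.5,165+(y+.5)/3.6-.5,z)
u=np.array([np.cos(-1.886),np.sin(-1.886)])
P=np.array([f(a,b,.132)[:2] for a,b in((255,153),(346,155),(438,157),(529,160))]);print("caps",P.round(4).tolist(),"mean",P.mean(0))
d=P[0]-P[3];print("yaw",np.arctan2(d[1],d[0]),np.diff(P,axis=0).round(4).tolist())
H=f(703,181,.149);B=f(74,171,.1615);print("stud",H,"button",B,"dist",np.linalg.norm(H-B),"mid",(H+B)/2,"yaw",np.arctan2(*(B-H)[1::-1]))
print("head ends",f(637,181,.149),f(768,183,.149))
S=[f(72,85,.1),]
g=c["image"][...,:].sum(2);print("wing rows");
m=((im.sum(2)<75)).astype(np.uint8);m[:205]=m[:205]
for nm,roi in(("wing",(205,195,245,220)),("head",(375,200,425,222))):
    x0,y0,x1,y1=roi;p=im[y0:y1,x0:x1].sum(2);print(nm);print(p[:, ::2]//3)
E
```

```text
caps [[0.5194, 0.1279], [0.5288, 0.157], [0.5384, 0.1865], [0.5481, 0.2155]] mean [0.53368002 0.17171889]
yaw -1.8874186603190382 [[0.0094, 0.0291], [0.0095, 0.0294], [0.0098, 0.0291]]
stud [0.56563335 0.26657362 0.149     ] button [0.50228719 0.07898571 0.1615    ] dist 0.1983890338009793 mid [0.53396027 0.17277967 0.15525   ] yaw -1.8964608249388013
head ends [0.55957005 0.24626096 0.149     ] [0.57226279 0.28643661 0.149     ]
wing rows
wing
[[175 175 176 175 175 176 170 169 152  66  54  47  47  46  43  40  39  39
   38  38]
 [174 175 176 175 175 175 169 168 167  60  51  58  58  58  55  42  39  39
   38  39]
 [175 175 175 175 175 175 170 168 168  59  61  63  64  64  64  55  43  38
   39  38]
 [175 175 175 175 175 174 172 171 148  64  63  63  64  64  64  64  54  39
   38  38]
 [175 175 175 175 175 175 171 172 100  65  64  63  64  64  65  64  62  43
   38  38]
 [176 176 174 175 175 174 170 154  73  65  64  63  63  64  63  64  64  54
   37  38]
 [175 176 175 174 174 175 171 120  66  64  65  63  63  63  63  64  64  63
   38  37]
 [175 175 175 174 175 174 168  95  65  64  66  63  62  6
[... 3090 characters left out ...]
35 134 134 134 133 134 134 133 132 132
  132 132 132 132 170 175 174]
 [ 64 142 171 122 136 134 135 134 135 134 134 134 134 134 133 134 134 132
  132 132 132 133 169 175 175]
 [ 64 163 173 125 134 134 134 135 134 134 134 134 134 134 134 134 134 134
  134 133 133 136 170 175 176]
 [ 63 164 174 132 133 136 142 143 144 132 133 133 134 134 134 134 134 135
  135 135 134 134 173 175 175]
 [ 64 164 174 157 155 157 162 163 163 152 153 133 130 130 145 145 145 128
  130 137 138 137 173 175 175]
 [ 63 166 175 175 175 174 174 174 175 174 173 155 153 152 164 164 164 142
  152 157 158 158 174 175 174]
 [ 62 167 175 175 175 176 176 176 176 176 176 177 176 176 176 175 176 168
  174 175 173 173 174 175 174]]
```

```bash
python3 inch.py '[[0.093,-0.008,-0.046,0,0],[0.093,-0.008,-0.046,0,0],[0.093,-0.008,-0.046,0,0],[0.093,-0.008,-0.046,0,0],[0.093,-0.008,-0.046,0,0],[0.093,-0.008,-0.046,0,0],[0.093,-0.008,-0.046,0,0],[0.093,-0.008,-0.046,0,0],[0.093,-0.008,-0.046,0,0],[0.093,0,-0.04,0,0],[0.093,0,0,0.02,-0.14],[0.093,0,0,0.02,-0.14],[0.093,0,0,0.02,-0.14],[0.093,0,0,0.02,-0.14],[0.093,0,0,0,-0.13],[0.093,0,0,0,0]]'
python3 - <<'E'
from plant import robot
from h import *
c=robot.read_camera("wrist");np.savez("w2.npz",**c);cv2.imwrite("pics/w2.png",c["image"][:,:,::-1]);s=robot.read_state();print(s["t"],s["tool_pos"],s["q"],s["force"])
E
```

```text
t: 3.05
tool_pos: [0.4444, -0.2695, 0.2498]
orientation: [0.637, -3.075, -0.003]
force: [-0.1, -0.3, -0.2]
opening: 0.0929
gripper_force: 0.0
3.1 [ 0.44477454 -0.269975    0.25064074] [-6.44283159e-01 -9.01175824e-02  1.69351323e+00  2.52369635e-04
  1.53852373e+00 -2.61825190e+00] [ 1.40770473 -0.25316388  0.25903556]
```

View pics/w2.png

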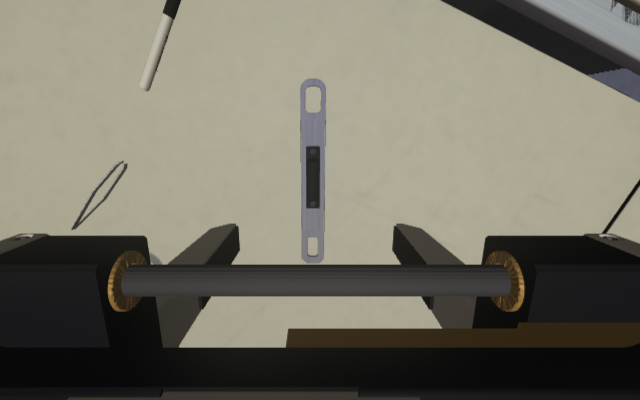

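The bar is vertical in this view: ends at rows 79 and 263, centre column 313, grip at (313,177), eye at the top (toward the robot), slot at the bottom. The jaws are nearly aligned with it.

```bash
python3 - <<'E'
from plant import robot
from h import *
c=dict(np.load("w2.npz"));im=c["image"].astype(int);s=robot.read_state()
x0,y0,x1,y1=285,70,345,266
p=im[y0:y1,x0:x1]; m=((p[...,0]-p[...,2])<8).astype(np.uint8)
ct=max(cv2.findContours(m,0,1)[0],key=cv2.contourArea);r=cv2.minAreaRect(ct);b=cv2.boxPoints(r)+[x0,y0]
W=np.array([ray(c,*a,.005)[:2] for a in b]);print(b.round(1).tolist(),W.round(4).tolist(),[np.linalg.norm(W[i]-W[i-1]).round(4) for i in range(4)],"mean",W.mean(0))
# edges per row -> axis line
L=[]
for row in list(range(115,140))+list(range(212,232)):
    q=np.flatnonzero(m[row-y0]);L.append(ray(c,x0+(q[0]+q[-1])/2,row,.005)[:2])
L=np.array(L);vx,vy,px,py=cv2.fitLine(L.astype(np.float32),2,0,.01,.01).ravel();print("axis yaw",np.arctan2(vy,vx),px,py)
k=(p.sum(2)<190).astype(np.uint8);k=max(cv2.findContours(k,0,1)[0],key=cv2.contourArea);r=cv2.minAreaRect(k);b=cv2.boxPoints(r)+[x0,y0];print("grip",r,[ray(c,*a,.033)[:2].round(4).tolist() for a in b],np.mean([ray(c,*a,.033)[:2] for a in b],0))
P,R=tool(s);print("tool x yaw",np.arctan2(R[1,0],R[0,0]),R[:,2])
E
```

```text
[[301.0, 79.0], [325.0, 79.0], [325.0, 262.0], [301.0, 262.0]] [[0.3396, -0.3342], [0.3278, -0.3068], [0.5541, -0.2072], [0.5678, -0.239]] [np.float64(0.2473), np.float64(0.0298), np.float64(0.2473), np.float64(0.0346)] mean [ 0.44731499 -0.27177931]
axis yaw 0.40315303 0.43956757 -0.27592817
grip ((27.5, 107.0), (60.0, 13.0), 90.0) [[0.4119, -0.296], [0.4057, -0.2815], [0.4751, -0.2513], [0.4816, -0.2666]] [ 0.44356906 -0.27382147]
tool x yaw -2.7384284363556026 [-1.09724212e-04  3.97910229e-04 -9.99999915e-01]
```

```bash
python3 inch.py '[[0.07,-0.0115,-0.0034,0.04,0],[0.05,0,0,0.045,0],[0.05,0,0,0.045,0],[0.05,0,0,0.045,0],[0.05,0,0,0.03,0],[0.05,0,0,0.0106,0],[0.05,0,0,0,0],[0.0,0,0,0,0],[0.0,0,0,0,0],[0.0,0,0,0,0],[0.0,0,0,0,0],[0.0,0,0,0,0],[0.0,0,0,0,0]]' 20
```

```text
t: 4.4
tool_pos: [0.4567, -0.27, 0.0356]
orientation: [-0.63, 3.077, -0.0]
force: [-1.2, 1.8, 5.5]
opening: 0.0139
gripper_force: 20.0
```

```bash
python3 inch.py '[[0.0,0,0,-0.01,0],[0.0,0,0,-0.02,0],[0.0,0,0,-0.03,0],[0.0,0,0,-0.04,0.1],[0.0,0,0,-0.04,0.12],[0.0,0,0,-0.04,0.14],[0.0,0,0,-0.04,0.14],[0.0,0,0,-0.025,0.12],[0.0,0,0,0,0.1],[0.0,0,0,0,0],[0.0,0,0,0,0]]' 30
```

```text
t: 5.5
tool_pos: [0.456, -0.2697, 0.2795]
orientation: [-0.489, -3.102, -0.001]
force: [-0.2, 0.0, -1.9]
opening: 0.0135
gripper_force: 30.0
```

```bash
python3 inch.py '[[0.0,0.004,0.02,0,0],[0.0,0.008,0.04,0,0],[0.0,0.009,0.045,0,0],[0.0,0.009,0.045,0,0],[0.0,0.009,0.045,0,0],[0.0,0.009,0.045,0,0],[0.0,0.009,0.045,0,0],[0.0,0.009,0.045,0,0],[0.0,0.009,0.045,0,0],[0.0,0.009,0.045,0,0],[0.0,0.009,0.045,0,0],[0.0,0.009,0.045,0,0],[0.0,0.005,0.03,0,0],[0.0,0.001,0.015,0,0],[0.0,0,0,0,0],[0.0,0,0,0,0]]'
cat >> h.py <<'E'
C=np.array([.534,.172]);U=np.array([np.cos(-1.888),np.sin(-1.888)]);V=np.array([-U[1],U[0]])
def sh(p): d=np.asarray(p)[:2]-C; return np.round([d@U*1e3,d@V*1e3,p[2]*1e3],1)
def rep(robot):
    s=robot.read_state();p,R=tool(s)
    yaw=np.arctan2(-R[1,0],-R[0,0]);print("t",s["t"],"shaker-frame TCP mm",sh(p),"bar yaw rel shaker",round((yaw+1.888+np.pi)%(2*np.pi)-np.pi,4),"q",s["q"].round(2),"F",s["force"].round(1),"T",s["wrist_torque"].round(2),"op",round(s["opening"],4),round(s["gripper_force"],1));return s
E
python3 - <<'E'
from plant import robot
from h import *
rep(robot)
c=robot.read_camera("scene");cv2.imwrite("pics/s2.png",cv2.resize(c["image"][60:260,200:420,::-1],None,fx=3,fy=3,interpolation=cv2.INTER_CUBIC))
E
```

```text
t: 7.1
tool_pos: [0.526, 0.2902, 0.2792]
orientation: [-0.492, -3.102, 0.002]
force: [1.2, -0.6, -0.9]
opening: 0.0136
gripper_force: 30.0
t 7.1 shaker-frame TCP mm [-109.8  -44.5  279.2] bar yaw rel shaker 1.5731 q [ 0.42  0.12  1.43 -0.    1.59 -0.84] F [ 1.2 -0.6 -0.9] T [ 0.01 -0.05 -0.01] op 0.0136 30.0
```

```bash
python3 inch.py '[[0.0,0.0215,-0.0098,0,0],[0.0,0,0,0.03,0],[0.0,0,0,0.03,0],[0.0,0,0,0.02,0],[0.0,0,0,0.007,0],[0.0,0,0,0,0],[0.0,0,0,0,0]]' 8 | tail -3; python3 - <<'E'
from plant import robot
from h import *
rep(robot)
E
```

```text
force: [0.0, -0.7, -1.1]
opening: 0.014
gripper_force: 8.0
t 7.85 shaker-frame TCP mm [-100.8  -65.2  194.5] bar yaw rel shaker 1.5715 q [ 0.43  0.1   1.6  -0.    1.43 -0.82] F [ 0.  -0.7 -1.1] T [ 0.04 -0.02 -0.01] op 0.014 8.0
```

```bash
python3 inch.py '[[0.0,0,0,0.003,0],[0.0,0,0,0.003,0],[0.0,0,0,0.003,0],[0.0,0,0,0.003,0],[0.0,0,0,0,0]]' 8 | tail -3; python3 - <<'E'
from plant import robot
from h import *
rep(robot)
E
```

```text
force: [-0.0, -0.4, -1.4]
opening: 0.0139
gripper_force: 8.0
t 8.35 shaker-frame TCP mm [-101.   -66.3  180.6] bar yaw rel shaker 1.5725 q [ 0.43  0.11  1.62  0.    1.41 -0.82] F [-0.  -0.4 -1.4] T [ 0.   -0.09 -0.04] op 0.0139 8.0
```

```bash
python3 - <<'E'
from plant import robot
from h import *
a=robot.read_camera("scene");np.savez("s3.npz",**a);b=robot.read_camera("wrist");np.savez("w3.npz",**b)
A=cv2.resize(a["image"][90:210,210:370,::-1],None,fx=3,fy=3,interpolation=cv2.INTER_CUBIC);B=b["image"][0:360,100:420,::-1]
cv2.imwrite("pics/s3.png",np.hstack([A,B]))
print(proj(a,[.5652,.267,.149]))
E
```

```text
[281.2313594 135.2992876]
```

View pics/s3.png

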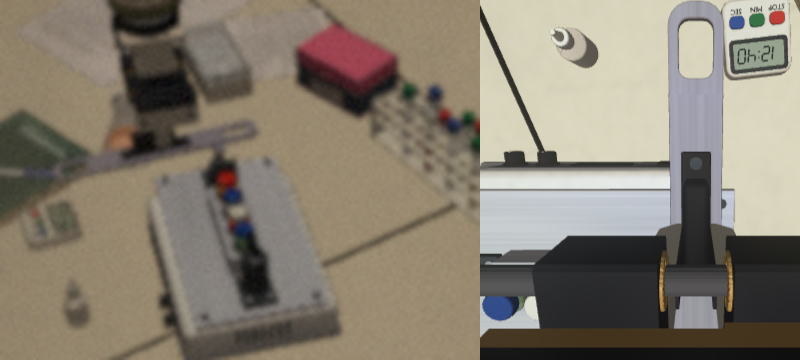

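The bar is held with its eye toward the front. In the wrist half, the eye opening spans image rows 17 to 79 at column 315. Casting these rays onto the bar's vertical plane gives the tilt.

```bash
cat >> h.py <<'E'
def plane(c,u,v,p,n): # ray meets vertical plane through p with horizontal normal n
    d=c["R"].T@np.array([(u-c["cx"])/c["fx"],(v-c["cy"])/c["fy"],1]);o=-c["R"].T@c["t"]
    n=np.append(n,0);return o+d*((np.asarray(p)-o)@n)/(d@n)
E
python3 - <<'E'
from plant import robot
from h import *
c=dict(np.load("w3.npz"));s=robot.read_state();p,R=tool(s)
# plane nearly contains camera, so use sizes: eye width 20 mm and length 32 mm
im=c["image"].astype(int)
print("cam",sh(-c["R"].T@c["t"]))
for r in (10,30,45,60,70,90,110,130):print(r,(im[r,280:350].sum(1)//3).tolist())
E
```

```text
cam [-101.5 -131.1  324.4]
10 [205, 205, 206, 205, 205, 206, 206, 205, 206, 206, 206, 199, 172, 155, 163, 164, 166, 167, 168, 169, 166, 165, 163, 164, 165, 165, 164, 163, 161, 161, 163, 164, 162, 160, 161, 159, 153, 151, 154, 157, 159, 160, 163, 164, 164, 163, 161, 160, 158, 158, 159, 160, 160, 162, 163, 163, 160, 159, 147, 183, 203, 118, 155, 192, 205, 214, 215, 215, 215, 216]
30 [203, 204, 204, 204, 204, 205, 204, 176, 152, 159, 161, 164, 165, 166, 166, 166, 166, 137, 97, 195, 205, 205, 206, 205, 205, 205, 205, 205, 206, 206, 206, 206, 207, 206, 206, 206, 206, 206, 206, 205, 205, 206, 206, 206, 205, 205, 204, 205, 205, 205, 205, 205, 192, 109, 150, 163, 161, 159, 159, 159, 159, 160, 162, 140, 190, 203, 214, 216, 217, 217]
45 [205, 205, 205, 206, 206, 206, 206, 192, 151, 160, 162, 165, 166, 167, 167, 167, 166, 147, 114, 197, 206, 205, 206, 207, 206, 206, 206, 207, 207, 206, 207, 206, 206, 205, 206, 206, 206, 206, 206, 207, 206, 207, 206, 207, 206, 206, 205, 205, 206, 206, 206, 205, 206, 123, 150, 164, 163, 161, 160, 160, 161, 162, 163, 133, 122, 181, 201, 211, 201, 99]
60 [205, 205,
[... 1057 characters left out ...]
 207, 207, 207, 207, 206, 207, 207, 170, 146, 164, 168, 167, 169, 172, 172, 171, 169, 166, 164, 164, 166, 166, 164, 165, 168, 168, 168, 166, 163, 164, 165, 165, 165, 163, 162, 164, 166, 170, 171, 171, 170, 172, 169, 168, 164, 161, 163, 164, 165, 165, 164, 164, 165, 166, 165, 165, 164, 166, 167, 167, 166, 117, 198, 207, 207, 208, 207, 208, 206]
130 [208, 207, 207, 208, 207, 206, 207, 206, 207, 142, 161, 167, 166, 166, 170, 171, 171, 169, 166, 164, 162, 163, 164, 164, 164, 165, 167, 167, 165, 163, 163, 164, 164, 163, 163, 163, 162, 165, 168, 170, 169, 168, 170, 167, 165, 162, 161, 162, 164, 165, 164, 162, 163, 164, 165, 164, 164, 163, 164, 165, 165, 171, 121, 200, 208, 208, 209, 209, 209, 209]
```

The bar measures about 0.07 rad eye-down, so pivoting on the stud head works without force. Continue down about 27 mm.

```bash
python3 inch.py '[[0.0,0,0,0.004,0],[0.0,0,0,0.004,0],[0.0,0,0,0.004,0],[0.0,0,0,0.004,0],[0.0,0,0,0.004,0],[0.0,0,0,0.004,0],[0.0,0,0,0.003,0],[0.0,0,0,0,0]]' 8 | tail -3; cat > tilt.py <<'E'
from plant import robot
from h import *
import sys
def tilt(tag):
    s=rep(robot);c=robot.read_camera("wrist");np.savez(tag+".npz",**c)
    im=c["image"].astype(int);p,R=tool(s);bx=-R[:,0];by=-R[:,1]
    # trace steel edges of bar by row -> depth from 32 mm width
    L=[]
    for r in range(2,200,2):
        m=np.abs(im[r]-np.array([165,165,178]));row=im[r];st=((row[:,0]-row[:,2])<0)&(row.sum(1)>330)
        st[:270]=0;st[375:]=0;q=np.flatnonzero(st)
        if len(q)<8: continue
        w=q[-1]-q[0]+1
        if w<35 or w>90: continue
        Z=c["fx"]*.032/w;u=(q[0]+q[-1])/2
        X=c["R"].T@(np.array([(u-c["cx"])/c["fx"]*Z,(r-c["cy"])/c["fy"]*Z,Z])-c["t"])
        d=X-p;L.append((r,w,d@bx*1e3,d@by*1e3,d[2]*1e3))
    L=np.array(L)
    return s,c,L
if __name__=="__main__":
    s,c,L=tilt(sys.argv[1]);print(L[::6].round(1))
    g=L[np.abs(L[:,1]-np.median(L[:,1]))<8];k=np.polyfit(g[:,2],g[:,4],1);print("slope angle",np.arctan(k[0]),"z at 0",k[1])
E
python3 tilt.py w4
```

```text
force: [0.7, 0.2, -1.1]
opening: 0.0138
gripper_force: 8.0
t 9.25 shaker-frame TCP mm [-100.7  -66.1  153.4] bar yaw rel shaker 1.5721 q [ 0.43  0.13  1.65 -0.    1.36 -0.82] F [ 0.7  0.2 -1.1] T [-0.03  0.04  0.01] op 0.0138 8.0
[[198.   89.  -39.9  -0.   41.4]]
slope angle -0.479299637224813 z at 0 20.721174696415446tilt.py:22: RankWarning: Polyfit may be poorly conditioned
  g=L[np.abs(L[:,1]-np.median(L[:,1]))<8];k=np.polyfit(g[:,2],g[:,4],1);print("slope angle",np.arctan(k[0]),"z at 0",k[1])
```

```bash
python3 - <<'E'
from h import *
c=dict(np.load("w4.npz"));im=c["image"].astype(int)
for r in (5,40,70,100,150,190):print(r,[im[r,u].tolist() for u in range(270,372,6)])
E
```

```text
5 [[215, 212, 188], [216, 211, 188], [216, 212, 187], [215, 211, 188], [215, 210, 187], [215, 210, 187], [215, 211, 187], [214, 211, 188], [215, 211, 187], [216, 212, 188], [215, 211, 187], [216, 212, 188], [162, 155, 136], [214, 212, 197], [181, 183, 174], [61, 85, 145], [59, 83, 143]]
40 [[216, 211, 188], [215, 211, 187], [216, 212, 188], [216, 212, 189], [216, 212, 189], [216, 212, 189], [215, 211, 188], [216, 212, 188], [216, 213, 189], [215, 211, 188], [215, 211, 188], [216, 212, 188], [216, 212, 187], [163, 153, 138], [62, 64, 63], [150, 162, 143], [107, 116, 102]]
70 [[213, 210, 186], [216, 212, 188], [217, 213, 190], [216, 212, 189], [215, 211, 187], [215, 212, 188], [175, 167, 161], [162, 153, 154], [153, 144, 145], [149, 139, 140], [217, 212, 189], [215, 211, 187], [215, 211, 187], [195, 190, 168], [148, 139, 126], [200, 192, 177], [187, 178, 162]]
100 [[217, 213, 189], [217, 213, 189], [218, 214, 190], [217, 212, 189], [166, 159, 149], [162, 153, 153], [217, 212, 189], [215, 212, 187], [215, 211, 187], [216, 212, 188], [158, 149, 149], [152, 142, 144], [216, 213, 188], [216, 212, 190], [218, 214, 190], [218, 214, 191], [217, 213, 189]]
150 [[217, 214, 190], [218, 214, 191], [217, 214, 191], [217, 213, 190], [156, 147, 148], [159, 151, 153], [156, 148, 150], [156, 148, 150], [162, 154, 155], [154, 147, 147], [156, 148, 149], [159, 150, 151], [218, 214, 191], [217, 213, 190], [219, 215, 191], [218, 214, 191], [218, 214, 191]]
190 [[228, 231, 230], [229, 232, 231], [230, 233, 232], [229, 232, 231], [155, 150, 151], [159, 153, 155], [42, 41, 40], [43, 42, 42], [42, 42, 41], [41, 40, 39], [145, 139, 141], [155, 149, 151], [164, 159, 148], [215, 211, 188], [217, 214, 191], [218, 214, 190], [219, 214, 192]]
```

```bash
sed -i 's/st=((row.*$/d=row[:,0]-row[:,2];st=(d>=0)\&(d<13)\&(row.sum(1)>380)\&(row.sum(1)<510)/' tilt.py; sed -i 's/st\[375:\]=0/st[348:]=0/; s/w<35/w<28/; s/robot.read_camera("wrist");np.savez(tag+".npz",\*\*c)/get(tag)/' tilt.py; sed -i '3a\
import os\
def get(tag):\
    if not os.path.exists(tag+".npz"): np.savez(tag+".npz",**robot.read_camera("wrist"))\
    return dict(np.load(tag+".npz"))' tilt.py; python3 tilt.py w4
```

```text
t 9.3 shaker-frame TCP mm [-100.7  -66.1  153.7] bar yaw rel shaker 1.572 q [ 0.43  0.13  1.65 -0.    1.36 -0.82] F [ 0.   0.1 -1.1] T [-0.01 -0.02  0.03] op 0.0139 8.0
[[  72.    28.  -125.1   -0.5 -215.7]
 [  84.    42.   -96.2   -0.5  -93.8]
 [  96.    42.   -87.3   -0.5  -91.7]
 [ 108.    43.   -78.1   -0.9  -84.1]
 [ 120.    44.   -69.3   -0.5  -76.8]
 [ 132.    44.   -60.9   -0.5  -74.7]
 [ 144.    44.   -52.4   -0.5  -72.7]
 [ 156.    46.   -44.8   -0.5  -61.3]
 [ 168.    46.   -36.7   -0.5  -59.3]
 [ 180.    48.   -30.1   -0.5  -48.9]
 [ 192.    48.   -22.3   -0.5  -47. ]]
slope angle 0.5802903238010592 z at 0 -34.62720468671155
```

```bash
cat > fit.py <<'E'
from tilt import *
from scipy.optimize import least_squares
def feat(c,col=313):
    g=c["image"][:215,col-2:col+3].astype(int);d=(g[...,0]-g[...,2]).mean(1);s=g.sum(2).mean(1)
    m=((d>=0)&(d<13)&(s>370)&(s<520)).astype(int);e=np.flatnonzero(np.diff(m));return e+.5,d
def solve(c,s,F,zP=-.003,xs=(-.125,-.116,-.084)):
    p,R=tool(s);bx=-R[:,0];P=p+R[:,2]*-zP
    def pr(v,b):
        th,g=v;a=bx*np.cos(th)+np.array([0,0,np.sin(th)]);n=np.array([0,0,np.cos(th)])-bx*np.sin(th)
        return proj(c,P+(b-g)*a-.027*n)[1]
    r=least_squares(lambda v:[pr(v,b)-f for b,f in zip(xs,F)],[.4,.01]);return r.x,r.fun
if __name__=="__main__":
    s=rep(robot);c=get(sys.argv[1]);e,d=feat(c);print(e)
    if len(e)>=3:print("tilt,g",*solve(c,s,e[:3]))
E
python3 fit.py w4
```

```text
t 9.3 shaker-frame TCP mm [-100.7  -66.1  153.7] bar yaw rel shaker 1.572 q [ 0.43  0.13  1.65 -0.    1.36 -0.82] F [ 0.   0.1 -1.1] T [-0.01 -0.02  0.03] op 0.0139 8.0
[ 69.5  77.5  78.5  79.5  80.5  81.5 116.5 167.5]
tilt,g [1.14539859 0.31870664] [ 2.90927215 -3.6619346   0.75179744]
```

```bash
python3 - <<'E'
from fit import *
s=robot.read_state();c=get("w4")
print(solve(c,s,[69.5,77.5,116.5]))
print(solve(c,s,[69.,116.5],xs=(-.125,-.084)))
print(solve(c,s,[69.5,77.5,116.5],zP=-.008))
E
```

```text
(array([0.52230595, 0.01455513]), array([-0.88347116,  1.1471037 , -0.26093038]))
(array([0.52471233, 0.0145539 ]), array([-5.68434189e-14,  2.84217094e-14]))
(array([0.5050143 , 0.01325208]), array([-0.89597625,  1.1656812 , -0.26707807]))
```

```bash
python3 inch.py '[[0,0,0,0,0],[0,0,0,0,0],[0,0,0,-0.02,0],[0,0,0,-0.04,0],[0,0,0,-0.04,0],[0,0,0,-0.03,0.05],[0,0,0,0,0.14],[0,0,0,0,0.14],[0,0,0,0,0.14],[0,0,0,0,0.14],[0,0,0,0,0.14],[0,0,0,0,0.14],[0,0,0,0,0.14],[0,0,0,0,0.14],[0,0,0,0,0.14],[0,0,0,0,0.14],[0,0,0,0,0.122],[0,0,0,0,0],[0,0,0,0,0]]' 35 | tail -2; python3 fit.py w5
```

```text
opening: 0.0138
gripper_force: 35.0
t 11.2 shaker-frame TCP mm [-100.9  -66.1  284.1] bar yaw rel shaker 0.0038 q [ 0.43  0.06  1.48 -0.    1.6   0.75] F [ 0.3  0.  -1. ] T [-0.12  0.1   0.03] op 0.0138 35.0
[ 69.5  77.5  78.5  79.5  80.5  81.5 116.5 167.5]
tilt,g [1.14347556 0.32098098] [ 2.90894101 -3.66181684  0.7520178 ]
```

```bash
python3 inch.py '[[0,-0.02,0.018,0,0],[0,-0.036,0.032,0,0],[0,-0.0149,0.0161,0,-0.0],[0,0,0,0.02,0],[0,0,0,0.015,0],[0,0,0,0,0],[0,0,0,0,0]]' | tail -2; python3 - <<'E'
from fit import *
s=rep(robot);c=get("w6");print(feat(c)[0])
W=lambda x,y,z:np.append(C+U*x*1e-3+V*y*1e-3,z*1e-3)
print("head pred px",proj(c,W(-122,-6,149)),proj(c,W(-122,6,149)),proj(c,W(-78,0,149)))
cv2.imwrite("pics/w6.png",cv2.resize(c["image"][30:230,220:420,::-1],None,fx=3,fy=3,interpolation=cv2.INTER_CUBIC))
E
```

```text
opening: 0.0135
gripper_force: 35.0
t 11.95 shaker-frame TCP mm [-30.3  -0.8 248.5] bar yaw rel shaker 0.0018 q [0.27 0.07 1.54 0.   1.53 0.58] F [-0.3  0.4 -0.1] T [-0.06  0.12 -0.  ] op 0.0135 35.0
[ 69.5  77.5 116.5 167.5]
head pred px [308.57844829  92.53077795] [323.84629651  92.54226095] [316.1487473  149.13569112]
```

View pics/w6.png

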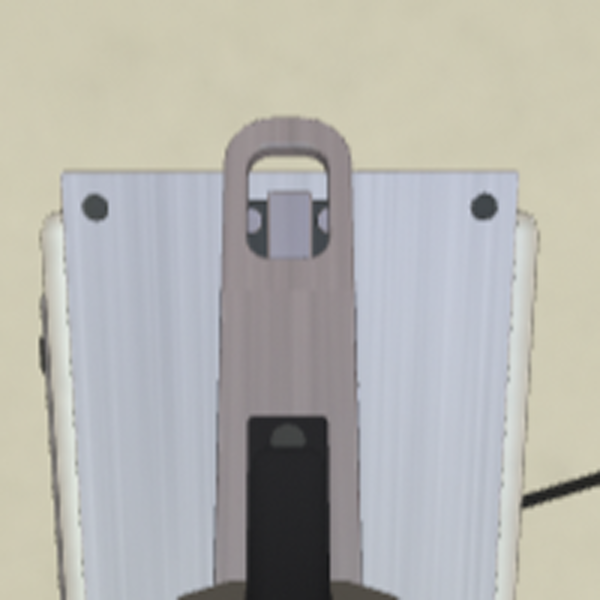

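The head shows through the eye, centred: crop columns 268 to 311 against the eye at 248 to 328. Its end, at row 190, lies inside the strip, as predicted. Descend.

```bash
python3 inch.py '[[0,-0.002,0.0006,0.005,0],[0,0,0,0.005,0],[0,0,0,0.004,0],[0,0,0,0.0035,0],[0,0,0,0,0],[0,0,0,0,0]]' | tail -4; python3 - <<'E'
from fit import *
s=rep(robot)
E
```

```text
orientation: [-2.544, -1.843, 0.0]
force: [0.1, 0.7, -1.1]
opening: 0.0138
gripper_force: 35.0
t 12.6 shaker-frame TCP mm [-28.    0.5 231.4] bar yaw rel shaker 0.0003 q [0.26 0.08 1.56 0.   1.5  0.58] F [ 0.1  0.7 -1.1] T [-0.09  0.08  0.05] op 0.0138 35.0
```

```bash
python3 inch.py '[[0,-0.003,0,0,0],[0,-0.003,0,0,0],[0,-0.003,0,0,0],[0,-0.003,0,0,0],[0,0,0,0,0]]' | tail -4; python3 - <<'E'
from fit import *
s=rep(robot);c=get("w7");print(feat(c)[0])
E
```

```text
orientation: [2.545, 1.842, 0.0]
force: [-0.0, -0.4, -2.3]
opening: 0.0136
gripper_force: 35.0
t 13.1 shaker-frame TCP mm [-15.6   0.7 231.6] bar yaw rel shaker -0.0002 q [ 0.24  0.06  1.58 -0.    1.5   0.56] F [-0.  -0.4 -2.3] T [-0.15  0.09  0.02] op 0.0136 35.0
[ 67.5  69.5 116.5 167.5]
```

```bash
python3 inch.py '[[0,-0.003,0,0,0],[0,-0.002,0,0,0],[0,-0.001,0,0,0],[0,0,0,0,0]]' | tail -3;python3 inch.py '[[0,-0.001,0,0,0],[0,-0.001,0,0,0],[0,0,0,0,0]]' | tail -3; python3 - <<'E'
from fit import *
s=rep(robot);c=get("w8");print(feat(c)[0])
E
```

```text
force: [-1.3, 0.1, -1.5]
opening: 0.0139
gripper_force: 35.0
force: [-0.5, 0.1, -1.7]
opening: 0.0136
gripper_force: 35.0
t 13.85 shaker-frame TCP mm [ -8.    0.6 231.5] bar yaw rel shaker 0.0002 q [ 0.23  0.04  1.6  -0.    1.5   0.55] F [-0.5  0.1 -1.7] T [-0.08  0.07 -0.  ] op 0.0136 35.0
[116.5 167.5]
```

```bash
python3 inch.py '[[0,-0.001,0,0,0],[0,-0.001,0,0,0],[0,0,0,0,0]]' | tail -3;python3 inch.py '[[0,-0.001,0,0,0],[0,0,0,0,0]]' | tail -3; python3 - <<'E'
from fit import *
s=rep(robot)
E
```

```text
force: [-0.9, -0.2, -1.3]
opening: 0.0139
gripper_force: 35.0
force: [1.0, 1.5, -1.5]
opening: 0.0141
gripper_force: 35.0
t 14.4 shaker-frame TCP mm [ -5.1   0.6 231.5] bar yaw rel shaker 0.0002 q [0.23 0.04 1.6  0.   1.5  0.54] F [ 1.   1.5 -1.5] T [ 0.08  0.06 -0.  ] op 0.0141 35.0
```

Contact with the neck is felt (about 1.7 N). Next I level by arcing forward and down with a loose grip, the strip pivoting at the neck.

```bash
python3 inch.py '[[0,0,0,0,0],[0,-0.0022,0,0.0026,0],[0,-0.0021,0,0.0026,0],[0,-0.002,0,0.0026,0],[0,-0.0019,0,0.0026,0],[0,0,0,0,0]]' 7 | tail -3; python3 - <<'E'
from fit import *
s=rep(robot);c=get("w9");print(feat(c)[0], (c["image"][60:215:3,313].astype(int).sum(1)//3).tolist())
E
```

```text
force: [-0.1, 0.8, -2.0]
opening: 0.014
gripper_force: 7.0
t 15.0 shaker-frame TCP mm [  3.6   0.4 220.5] bar yaw rel shaker -0.0001 q [ 0.21  0.03  1.63 -0.    1.48  0.53] F [-0.1  0.8 -2. ] T [-0.08  0.05 -0.08] op 0.014 7.0
[ 35.5  36.5 105.5 155.5 157.5 158.5] [157, 157, 157, 157, 157, 158, 158, 158, 158, 159, 159, 160, 160, 160, 156, 104, 147, 148, 147, 146, 146, 146, 146, 146, 146, 146, 146, 146, 146, 146, 146, 146, 146, 147, 111, 40, 70, 69, 69, 48, 38, 40, 40, 39, 38, 39, 39, 38, 38, 38, 38, 36]
```

```bash
cat > t1.py <<'E'
from fit import *
from scipy.optimize import brentq
def th(c,s,row,g=.0145,b=-.084):
    p,R=tool(s);bx=-R[:,0];P=p+R[:,2]*.003
    def f(t):
        a=bx*np.cos(t)+np.array([0,0,np.sin(t)]);n=np.array([0,0,np.cos(t)])-bx*np.sin(t);return proj(c,P+(b-g)*a-.027*n)[1]-row
    return brentq(f,-.2,.8)
if __name__=="__main__":
    s=rep(robot);c=get(sys.argv[1]);e=feat(c)[0];print(e)
    for r in e:
        if 40<r<125: print(r,"theta",round(th(c,s,r),3))
E
python3 t1.py w9;python3 - <<'E'
from t1 import *
s=robot.read_state();c=get("w8");
E
```

```text
t 15.05 shaker-frame TCP mm [  3.5   0.5 220.8] bar yaw rel shaker -0.0001 q [ 0.21  0.03  1.63 -0.    1.48  0.53] F [-0.1  0.5 -1.5] T [-0.02  0.13 -0.04] op 0.0137 7.0
[ 35.5  36.5 105.5 155.5 157.5 158.5]
105.5 theta 0.408
```

```bash
python3 inch.py '[[0,-0.0028,0,0.004,0],[0,-0.0027,0,0.004,0],[0,-0.0024,0,0.004,0],[0,-0.0022,0,0.004,0],[0,0,0,0,0]]' 7 | tail -3; python3 t1.py w10
```

```text
force: [1.4, -0.2, -2.1]
opening: 0.0141
gripper_force: 7.0
t 15.55 shaker-frame TCP mm [ 13.7   0.3 204.2] bar yaw rel shaker -0.0001 q [ 0.2   0.03  1.67 -0.    1.45  0.52] F [ 1.4 -0.2 -2.1] T [ 0.03 -0.07 -0.07] op 0.0141 7.0
[8.5 9.5]
```

```bash
python3 - <<'E'
from t1 import *
s=robot.read_state();c=get("w10");im=c["image"].astype(int)
print([im[r,313].tolist() for r in range(20,170,4)])
for r in(80,84,88,92,96,100,104,108): print(r,round(th(c,s,r),3))
E
```

```text
[[148, 148, 160], [149, 149, 162], [150, 149, 162], [150, 150, 163], [150, 150, 164], [151, 150, 164], [152, 152, 167], [153, 152, 167], [153, 153, 168], [153, 153, 169], [153, 153, 169], [154, 153, 171], [153, 153, 170], [155, 155, 171], [154, 155, 171], [153, 154, 172], [148, 145, 157], [65, 70, 76], [151, 151, 154], [151, 151, 154], [151, 152, 154], [151, 151, 154], [150, 150, 154], [149, 149, 153], [149, 149, 153], [150, 150, 154], [149, 150, 154], [149, 150, 154], [149, 149, 154], [149, 150, 154], [148, 149, 154], [149, 150, 154], [149, 150, 155], [148, 149, 154], [41, 41, 44], [61, 65, 65], [68, 74, 75], [67, 72, 75]]
80 0.16
84 0.2
88 0.24
92 0.279
96 0.318
100 0.356
104 0.394
108 0.432
```

```bash
python3 inch.py '[[0,-0.0023,0,0.0043,0],[0,-0.002,0,0.0043,0],[0,-0.0018,0,0.0043,0],[0,0,0,0,0]]' 7 | tail -3; cat > t2.py <<'E'
from t1 import *
s=rep(robot);c=get(sys.argv[1]);g=c["image"][:215,311:316].astype(int).sum(2).mean(1)/3
d=np.diff(g);e=[r for r in range(40,160) if d[r]>25 and d[r]==d[max(0,r-2):r+3].max()];print("rising edges",e,"theta",[round(th(c,s,r+.5),3) for r in e if 60<r<120])
E
python3 t2.py w11; python3 - <<'E'
from fit import *
c=get("w10");g=c["image"][:215,311:316].astype(int).sum(2).mean(1)/3;print(g[82:96].round())
E
```

```text
force: [0.3, 1.4, -2.1]
opening: 0.014
gripper_force: 7.0
t 16.0 shaker-frame TCP mm [ 19.7   0.3 191.3] bar yaw rel shaker -0.0 q [0.19 0.02 1.69 0.   1.43 0.51] F [ 0.3  1.4 -2.1] T [ 0.15 -0.06 -0.1 ] op 0.014 7.0
rising edges [80] theta [0.161]
[160. 159. 149. 112.  70.  67.  70.  70.  78. 122. 152. 152. 152. 151.]
```

```bash
python3 inch.py '[[0,0,0,0.0035,0],[0,0.0,0,0,0],[0,0.002,0,0,0],[0,0.002,0,0,0],[0,0.002,0,0,0],[0,0,0,0,0]]' 10 | tail -3; python3 t2.py w12; python3 inch.py '[[0,0.002,0,0,0],[0,0.0015,0,0,0],[0,0.0015,0,0,0],[0,0,0,0,0]]' 10 | tail -3; python3 t2.py w13
```

```text
force: [-0.3, 0.7, -2.7]
opening: 0.0138
gripper_force: 10.0
t 16.65 shaker-frame TCP mm [ 13.1   0.5 188.7] bar yaw rel shaker 0.0005 q [ 0.2   0.04  1.68 -0.    1.42  0.52] F [-0.3  0.7 -2.7] T [-0.11  0.1   0.02] op 0.0138 10.0
rising edges [84] theta [0.201]
force: [-0.4, -0.5, -3.0]
opening: 0.0141
gripper_force: 10.0
t 17.1 shaker-frame TCP mm [  8.2   0.6 188.7] bar yaw rel shaker 0.0003 q [0.21 0.04 1.68 0.   1.42 0.52] F [-0.4 -0.5 -3. ] T [-0.16  0.14  0.03] op 0.0141 10.0
rising edges [93] theta [0.29]
```

```bash
python3 - <<'E'
from t1 import *
for t in("w8","w10","w11","w12","w13"):
    g=get(t)["image"][:215,311:316].astype(int).sum(2).mean(1)/3;d=np.diff(g);e=[(r,int(d[r])) for r in range(10,200) if abs(d[r])>14 and abs(d[r])==np.abs(d[max(0,r-2):r+3]).max()];print(t,e)
E
```

```text
w8 [(58, -23), (168, -60), (178, -16)]
w10 [(85, -42), (90, 44), (154, -49)]
w11 [(71, -38), (80, 41), (149, -50)]
w12 [(82, -38), (150, -68)]
w13 [(93, 32), (150, -65)]
```

```bash
python3 - <<'E'
from t1 import *
W=lambda x,y,z:np.append(C+U*x*1e-3+V*y*1e-3,z*1e-3)
for t in("w11","w12","w13"):
    c=get(t);print(t,"head inner end top",proj(c,W(-78,0,149)).round(1),"bottom",proj(c,W(-78,0,143)).round(1))
E
```

```text
w11 head inner end top [314.4  71. ] bottom [314.4  72.8]
w12 head inner end top [314.   82.2] bottom [314.   83.7]
w13 head inner end top [313.9  91.2] bottom [313.9  92.4]
```

The eye's inner edge is now under the head, and the tilt is steady at about 0.18 rad. Lower onto the saddle while sliding forward so the slot centres over the button.

```bash
python3 inch.py '[[0,-0.002,0,0.001,0],[0,-0.0021,0,0.001,0],[0,0,0,0.0017,0],[0,0,0,0,0]]' 7 | tail -3; python3 inch.py '[[0,-0.0002,0,0.0018,0],[0,-0.0002,0,0.0017,0],[0,0,0,0,0]]' 7 | tail -3; cat > t3.py <<'E'
from t1 import *
s=rep(robot)
g=get(sys.argv[1])["image"][:215,311:316].astype(int).sum(2).mean(1)/3;d=np.diff(g);print([(r,int(d[r])) for r in range(10,200) if abs(d[r])>14 and abs(d[r])==np.abs(d[max(0,r-2):r+3]).max()])
E
python3 t3.py w14
```

```text
force: [0.3, -0.3, -0.9]
opening: 0.0138
gripper_force: 7.0
force: [0.8, 0.2, -0.4]
opening: 0.0139
gripper_force: 7.0
t 17.85 shaker-frame TCP mm [ 12.9   0.6 181.3] bar yaw rel shaker 0.0002 q [0.2  0.04 1.69 0.   1.41 0.52] F [ 0.8  0.2 -0.4] T [-0.05 -0.01  0.01] op 0.0139 7.0
[(82, 39), (148, -59)]
```

```bash
python3 inch.py '[[0,-0.0004,0,0.0015,0],[0,-0.0004,0,0.0015,0],[0,0,0,0,0]]' 7 | tail -3; python3 t3.py w15;  python3 inch.py '[[0,-0.0004,0,0.0015,0],[0,-0.0003,0,0.0012,0],[0,0,0,0,0]]' 7 | tail -3; python3 t3.py w16
```

```text
force: [0.6, -0.7, -0.9]
opening: 0.0142
gripper_force: 7.0
t 18.2 shaker-frame TCP mm [ 13.6   0.5 178.3] bar yaw rel shaker 0.0002 q [0.2  0.04 1.7  0.   1.4  0.52] F [ 0.6 -0.7 -0.9] T [-0.07  0.01 -0.04] op 0.0142 7.0
[(80, 42), (147, -59)]
force: [0.3, 0.7, 0.2]
opening: 0.0138
gripper_force: 7.0
t 18.55 shaker-frame TCP mm [ 14.2   0.7 175.9] bar yaw rel shaker 0.0002 q [0.2  0.04 1.7  0.   1.4  0.51] F [0.3 0.7 0.2] T [ 0.11 -0.07 -0.04] op 0.0138 7.0
[(78, 43), (146, -50)]
```

```bash
python3 inch.py '[[0,-0.0004,0,0.0013,0],[0,-0.0004,0,0.0012,0],[0,0,0,0,0]]' 7 | tail -3; python3 t3.py w17;  python3 inch.py '[[0,-0.0004,0,0.0013,0],[0,-0.0004,0,0.0012,0],[0,0,0,0,0]]' 7 | tail -3; python3 t3.py w18; python3 t3.py w3
```

```text
force: [1.1, 2.1, 2.6]
opening: 0.0144
gripper_force: 7.0
t 18.9 shaker-frame TCP mm [ 14.9   0.8 173.6] bar yaw rel shaker 0.0002 q [0.2  0.04 1.7  0.   1.39 0.51] F [1.1 2.1 2.6] T [ 0.34 -0.18  0.04] op 0.0144 7.0
[(76, 39), (146, -71)]
force: [1.6, 3.4, 3.2]
opening: 0.0139
gripper_force: 7.0
t 19.25 shaker-frame TCP mm [ 15.6   0.8 171.1] bar yaw rel shaker 0.0003 q [0.19 0.05 1.71 0.   1.39 0.51] F [1.6 3.4 3.2] T [ 0.49 -0.26  0.08] op 0.0139 7.0
[(74, 45), (145, -70)]
t 19.3 shaker-frame TCP mm [ 15.6   0.8 171.1] bar yaw rel shaker 0.0003 q [0.19 0.05 1.71 0.   1.39 0.51] F [2.1 3.9 3.5] T [ 0.59 -0.19  0.05] op 0.0143 7.0
[(20, 69), (77, -27), (151, -74)]
```

```bash
python3 inch.py '[[0,0.001,0,0,0],[0,0.001,0,0,0],[0,0,0,0,0]]' 7 | tail -3; python3 t3.py w19;  python3 inch.py '[[0,0.001,0,0,0],[0,0,0,0,0]]' 7 | tail -3; python3 t3.py w20
```

```text
force: [-0.4, 0.1, -1.2]
opening: 0.0142
gripper_force: 7.0
t 19.6 shaker-frame TCP mm [ 14.5   0.2 170.1] bar yaw rel shaker 0.0001 q [ 0.2   0.05  1.7  -0.    1.39  0.52] F [-0.4  0.1 -1.2] T [-0.11  0.13 -0.01] op 0.0142 7.0
[(76, 46), (144, -61)]
force: [0.5, -0.1, -0.5]
opening: 0.0139
gripper_force: 7.0
t 19.85 shaker-frame TCP mm [ 13.    0.3 170.4] bar yaw rel shaker 0.0003 q [0.2  0.05 1.7  0.   1.39 0.52] F [ 0.5 -0.1 -0.5] T [-0.08  0.11 -0.05] op 0.0139 7.0
[(79, 48), (144, -50)]
```

```bash
python3 inch.py '[[0,0,0,0.001,0],[0,0,0,0,0]]' 7 | tail -3; python3 inch.py '[[0,0,0,0.001,0],[0,0,0,0,0]]' 7 | tail -3;python3 t3.py w21; python3 - <<'E'
from t1 import *
s=robot.read_state();c=get("w21");p,R=tool(s);bx=-R[:,0];P=p+R[:,2]*.003
for g in(.0135,.016):
  for t in(0,.03,.06,.1):
    a=bx*np.cos(t)+np.array([0,0,np.sin(t)]);n=np.array([0,0,np.cos(t)])-bx*np.sin(t);print(g,t,proj(c,P+(-.042-g)*a-.024*n)[1].round(1))
E
```

```text
force: [-1.2, -0.0, 0.2]
opening: 0.0137
gripper_force: 7.0
force: [-4.9, -0.4, 7.3]
opening: 0.0141
gripper_force: 7.0
t 20.3 shaker-frame TCP mm [ 12.9   0.6 169.9] bar yaw rel shaker 0.0003 q [0.2  0.05 1.7  0.   1.39 0.52] F [-4.9 -0.4  7.3] T [-0.22  0.95 -0.01] op 0.0141 7.0
[(79, 44), (144, -51)]
0.0135 0 145.1
0.0135 0.03 146.2
0.0135 0.06 147.4
0.0135 0.1 149.1
0.016 0 140.6
0.016 0.03 141.8
0.016 0.06 143.1
0.016 0.1 144.8
```

```bash
python3 inch.py '[[0,0,0,-0.001,0],[0,0,0,0,0]]' 7 | tail -3;python3 t3.py w22; python3 inch.py '[[0.03,0,0,0,0],[0.03,0,0,0,0],[0.03,0,0,-0.01,0],[0.03,0,0,-0.03,0],[0.03,0,0,-0.03,0],[0.03,0,0,-0.03,0],[0.03,0.03,0,-0.03,0],[0.03,0.03,0,-0.02,0],[0.03,0,0,0,0],[0.03,0,0,0,0]]' | tail -3;  python3 - <<'E'
from t1 import *
s=rep(robot);c=get("w23");im=c["image"].astype(int)
W=lambda x,y,z:np.append(C+U*x*1e-3+V*y*1e-3,z*1e-3)
for n,X in dict(eyeend=(-125,0,140),stud=(-100,0,149),grip=(0,0,168),slotL=(85.25,0,140),slotR=(114.75,0,140),end=(125,0,140),btn=(100,0,161.5)).items():print(n,proj(c,W(*X)).round(1))
cv2.imwrite("pics/w23.png",c["image"][:,:,::-1]);t=robot.read_camera("top");np.savez("t2.npz",**t)
E
```

```text
force: [-1.1, -0.5, 1.4]
opening: 0.0139
gripper_force: 7.0
t 20.55 shaker-frame TCP mm [ 12.9   0.7 169.9] bar yaw rel shaker 0.0002 q [ 0.2   0.05  1.7  -0.    1.39  0.52] F [-1.1 -0.5  1.4] T [-0.12  0.28 -0.  ] op 0.0139 7.0
[(79, 44), (144, -51)]
force: [-0.4, -0.6, -1.4]
opening: 0.03
gripper_force: 0.0
t 21.6 shaker-frame TCP mm [-47.4   0.6 320.4] bar yaw rel shaker 0.0014 q [ 0.29  0.09  1.39 -0.    1.66  0.61] F [-0.4 -0.6 -1.4] T [-0.06  0.11  0.03] op 0.03 0.0
eyeend [314.4 115.2]
stud [314.4 139.5]
grip [314.4 235.1]
slotL [314.5 291.9]
slotR [314.5 312.8]
end [314.5 319.9]
btn [314.5 313.1]
```

```bash
python3 inch.py '[[0.03,-0.04,0,0,0],[0.03,-0.047,0,0,0],[0.03,-0.047,0,0,0],[0.03,-0.045,0,0.01,0],[0.03,0,0,0.01,0],[0.03,0,0,0,0]]' | tail -3;  python3 - <<'E'
from t1 import *
s=rep(robot);c=get("w24")
W=lambda x,y,z:np.append(C+U*x*1e-3+V*y*1e-3,z*1e-3)
for n,X in dict(grip=(0,0,168),slotL=(85.25,0,140),slotR=(114.75,0,140),end=(125,0,140),btn=(100,0,161.5)).items():print(n,proj(c,W(*X)).round(1))
A=cv2.resize(c["image"][100:260,220:410,::-1],None,fx=2.6,fy=2.6,interpolation=cv2.INTER_CUBIC)
b=get("w23");B=cv2.resize(b["image"][90:250,260:375,::-1],None,fx=2.6,fy=2.6,interpolation=cv2.INTER_CUBIC)
cv2.imwrite("pics/w24.png",np.hstack([A,B]));print(A.shape,B.shape)
E
```

```text
force: [-0.1, 0.8, 0.2]
opening: 0.0299
gripper_force: 0.0
t 22.3 shaker-frame TCP mm [133.9  -0.4 297.5] bar yaw rel shaker -0.0033 q [-0.01 -0.17  1.68  0.    1.63  0.31] F [-0.1  0.8  0.2] T [-0.03  0.14 -0.01] op 0.0299 0.0
grip [315.3  44.1]
slotL [315.8 143.9]
slotR [315.9 172.8]
end [315.9 182.5]
btn [315.8 160.9]
(416, 494, 3) (416, 299, 3)
```

View pics/w24.png

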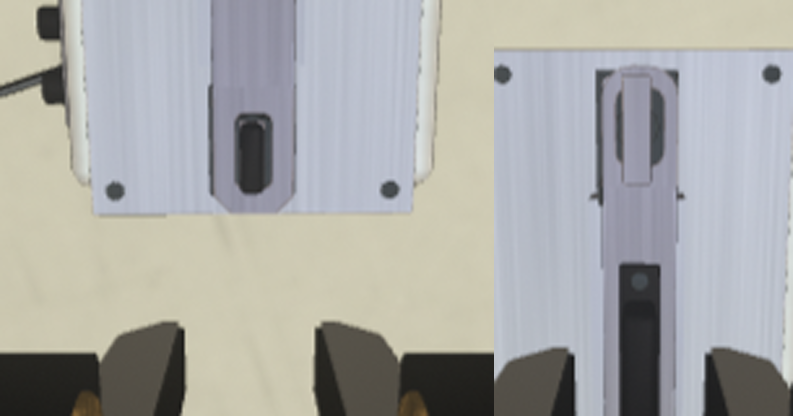

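Left crop: the slot sits around the wing (253,155) and the bar end is at row 213, where a flat bar is predicted. Right crop: the T-head (637,130) lies over the eye, overlapping both ends. The bar is fitted, so now I take the button.

```bash
python3 inch.py '[[0.03,0.034,0.0016,0,0],[0.03,0,0,0.04,0],[0.03,0,0,0.04,0],[0.03,0,0,0.03,0],[0.03,0,0,0.015,0],[0.03,0,0,0.006,0],[0.03,0,0,0,0]]' 12 | tail -3; python3 - <<'E'
from h import *
from plant import robot
rep(robot)
E
```

```text
force: [1.1, -0.2, 0.0]
opening: 0.0296
gripper_force: 0.0
t 23.05 shaker-frame TCP mm [ 97.5   2.3 169.1] bar yaw rel shaker 0.0009 q [ 0.05 -0.06  1.82  0.    1.39  0.37] F [ 1.1 -0.2  0. ] T [-0.06  0.08 -0.04] op 0.0296 0.0
```

```bash
python3 inch.py '[[0.03,-0.0025,-0.001,0.002,0],[0.03,0,0,0,0],[0.0,0,0,0,0],[0.0,0,0,0,0],[0.0,0,0,0,0],[0.0,0,0,0,0]]' 10 | tail -6; python3 - <<'E'
from h import *
from plant import robot
rep(robot)
E
```

```text
t: 23.65
tool_pos: [0.5029, 0.0766, 0.1672]
orientation: [-2.543, -1.842, 0.002]
force: [-7.7, 1.5, 6.6]
opening: 0.0091
gripper_force: 10.0
t 23.65 shaker-frame TCP mm [100.3   0.2 167.2] bar yaw rel shaker 0.0003 q [ 0.05 -0.07  1.83  0.    1.39  0.37] F [-7.7  1.5  6.6] T [0.19 1.42 0.08] op 0.0091 10.0
```

```bash
python3 inch.py '[[0.0,0,-0.001,-0.0005,0],[0.0,0,0,0,0]]' 10 | tail -3; python3 inch.py '[[0.0,0,0,0,-0.1],[0.0,0,0,0,-0.12],[0.0,0,0,0,-0.12],[0.0,0,0,0,-0.12],[0,0,0,0,0]]' 12 | tail -3;  python3 - <<'E'
from h import *
from plant import robot
rep(robot)
E
```

```text
force: [-0.8, 0.5, -0.9]
opening: 0.0089
gripper_force: 10.0
force: [-2.4, 1.7, 1.0]
opening: 0.0087
gripper_force: 12.0
t 24.35 shaker-frame TCP mm [ 1.004e+02 -1.000e-01  1.673e+02] bar yaw rel shaker 0.4622 q [ 0.05 -0.07  1.83  0.    1.38 -0.09] F [-2.4  1.7  1. ] T [0.1  0.49 0.06] op 0.0087 12.0
```

```bash
python3 inch.py '[[0.0,0,0,0,-0.12],[0.0,0,0,0,-0.12],[0.0,0,0,0,-0.12],[0.0,0,0,0,-0.12],[0,0,0,0,-0.12],[0,0,0,0,-0.12],[0,0,0,0,-0.12],[0,0,0,0,-0.12],[0,0,0,0,-0.1],[0,0,0,0,-0.05],[0,0,0,0,0]]' 12 | tail -3;  python3 - <<'E'
from h import *
from plant import robot
rep(robot)
E
```

```text
force: [-5.3, -0.5, 2.8]
opening: 0.0092
gripper_force: 12.0
t 25.45 shaker-frame TCP mm [100.9  -0.4 167.2] bar yaw rel shaker 1.568 q [ 0.05 -0.07  1.83 -0.    1.39 -1.2 ] F [-5.3 -0.5  2.8] T [-0.2   0.99  0.03] op 0.0092 12.0
```

Turned to 1.57. Release, lift and check.

```bash
python3 inch.py '[[0.025,0,0,0,0],[0.025,0,0,0,0],[0.025,0,0,0,0],[0.025,0,0,-0.01,0],[0.025,0,0,-0.03,0],[0.025,0,0,-0.04,0],[0.025,0,0,-0.04,0],[0.025,0.0,0,-0.03,0],[0.025,-0.03,0,0,0],[0.025,-0.03,0,0,0],[0.025,0,0,0,0]]' | tail -3;  python3 - <<'E'
from fit import *
rep(robot);c=get("w25");im=c["image"]
W=lambda x,y,z:np.append(C+U*x*1e-3+V*y*1e-3,z*1e-3)
b=proj(c,W(100,0,161.5));print("btn",b,"stud",proj(c,W(-100,0,149)))
x,y=b.astype(int);p=im[y-35:y+36,x-40:x+41].astype(int).sum(2)
m=(p<140).astype(np.uint8)
for k in cv2.findContours(m,0,1)[0]:
    if cv2.contourArea(k)>40:
        r=cv2.minAreaRect(k);B=cv2.boxPoints(r)+[x-40,y-35];w=[sh(ray(c,*q,.1615)).tolist() for q in B];print(r[1],w)
E
```

```text
force: [-0.9, -0.2, 0.2]
opening: 0.0251
gripper_force: 0.0
t 26.55 shaker-frame TCP mm [100.9  62.5 317.4] bar yaw rel shaker 1.5684 q [ 0.01  0.02  1.47 -0.    1.66 -1.24] F [-0.9 -0.2  0.2] T [-0.04  0.05  0.01] op 0.0251 0.0
btn [315.86862968 128.66429188] stud [508.86915412 127.8765951 ]
(24.0, 7.0) [[103.8, -11.2, 161.5], [96.9, -11.2, 161.5], [96.9, 12.1, 161.5], [103.9, 12.1, 161.5]]
```

The wing measures across the bar, long side along y and centred at (100.4, 0.5) mm, and the gripper is clear of everything.

```bash
python3 -c "
from plant import robot
print(robot.close_job())"
```

```text
the job is handed in; nothing more can be done
None
```

I fitted the bar with its eye under the T-stud's head and its slot over the button. I then turned the button a quarter turn counter-clockwise, so it now lies across the bar, and handed the job in at about 27 s; I couldn't check the vials once the bar covered them.

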